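# Patina sample from the plaster slab onto its easel

## Task

The thin patinated brass sample strip lies flat on the plaster slab, too thin to get hold of there. Slide it out over the slab's edge on the robot's side until its end juts out far enough to be gripped, pick it up by that end and lay it on the sloping rails of the empty easel, square and central with its foot against the ledge; keep hold of it until it lies flat on the slope, then let go. Do not let the strip drop onto the bench, and leave the other strip, the modelling tool and the bottle as they are.

Things in the scene. Friction and masses are not known exactly. Their poses are not given: they have to be found in the camera images.
- strip_center (a point): centre of the loose sample strip to be moved: flat bar of brass with a dark middle, 140 x 45 x 3 mm, 165 g, the same at both ends; x runs along its length (140), y across its width (45), z is its thickness (3). Pressed from above by fingertips (5 to 15 N) and drawn, it slides with them on the plaster. It starts flat on the slab, lengthwise roughly square to the slab's robot-side edge.
- slab: heavy fixed block of white plaster on the bench, 220 mm (its x) x 270 mm (its y) x 50 mm high, edges rounded 3 mm; origin at the centre of its underside, so its flat top is 50 mm up; its -x side is the edge on the robot's side. The bench under and in front of it is bare.
- easel: the empty easel, fixed: a low wooden stand 150 mm long (x), 44 mm wide, 121 mm high; origin on the bench below the slope, x axis level, towards where the slope climbs; its low end with the ledge faces the robot. The slope climbs at 38 degrees (0.663 rad) from a foot 45 mm towards -x of the origin and 42 mm up. Nothing stands beside its rails down to the bench.
- easel_slope: the empty easel's sloping rest: origin at the foot of the slope, level with the rails' top face, midway between them, at the face of the ledge; x points up the slope, z square out of it. Two rails, 128 mm long, 10 mm deep, outer sides 18 mm either side of the middle. Ledge 44 mm wide, 8 mm thick, lip 8 mm above the rails. A strip lying right has its centre at x 70, y 0, z 1.5 mm, length along x.
- other_easel: a second easel, just like the empty one and standing about 150 mm from it, that already holds a strip; fixed, leave alone; origin and axes as for the empty one.
- other_strip: the strip that already lies on the second easel, just like the one to be moved; loose, leave alone; origin at the centre of its underside.
- modelling_tool: wooden modelling tool lying on the slab beside the strip, about 160 mm long (its x), 15 mm wide, 8 mm high; loose, leave alone; origin at the centre of its underside.
- plaster_bottle: white bottle, 76 mm across and 140 mm high, standing on the bench beyond; loose, leave alone; origin at the centre of its underside.
Mind the look-alikes: they are no part of the job. What is shaped like the easel but green is not meant.

How it is judged:
On the way, in this order (a step that is already met when the one before it is completed fails the run):
1. the strip, lying flat on the slab, juts out at least 25 mm past the slab's robot-side edge (x of strip_center in the frame of slab below -0.065 m and z of strip_center in the frame of slab between 0.047 and 0.056 m and angle between strip_center's own z axis and vertical below 0.1 rad), for 0.2 s.
2. the strip, still held by the fingers, lies flat on the empty easel's slope (angle between the z axis of strip_center and the z axis of easel_slope, either way round below 0.12 rad and x of strip_center in the frame of easel_slope between 0.05 and 0.1 m and y of strip_center in the frame of easel_slope between -0.02 and 0.02 m and z of strip_center in the frame of easel_slope below 0.01 m and contact force between the fingers and strip above 1 N), for 0.1 s.
At the end, for the whole second after the job is handed in: the strip lies at rest on the empty easel, flat on both rails (within 3.4 degrees and 3.5 mm), its length along the slope within 8.6 degrees, its foot within 8 mm of the ledge and its middle within 10 mm of the middle of the rails (angle between the z axis of strip_center and the z axis of easel_slope, either way round below 0.06 rad and angle between the x axis of strip_center and the x axis of easel_slope, either way round below 0.15 rad and x of strip_center in the frame of easel_slope between 0.064 and 0.078 m and y of strip_center in the frame of easel_slope between -0.01 and 0.01 m and z of strip_center in the frame of easel_slope between -0.002 and 0.005 m and linear speed of strip below 0.02 m/s); the robot touches nothing.
It fails at once if the strip drops to the bench (height (world z) of strip_center below 0.03 m).
It fails at once if the other strip is shifted by more than 15 mm (distance of other_strip from where it was at the start of the episode above 0.015 m).
It fails at once if the modelling tool is shifted by more than 20 mm (distance of modelling_tool from where it was at the start of the episode above 0.02 m).
It fails at once if the bottle is shifted by more than 20 mm or tipped (distance of plaster_bottle from where it was at the start of the episode above 0.02 m or angle between plaster_bottle's own z axis and vertical above 0.3 rad).
It also fails if it takes over 59 s, if anything falls off the work surface, if the arm or the gripper's body presses on something with over 40 N, if the wrist force passes 120 N, or if a joint passes its speed limit or range.

## Robot

A 7-joint arm with a two-finger parallel gripper is mounted at the origin on the work surface. World frame = base frame: x ahead of the robot, y to its left, z up, the work surface at z = 0. Lengths are in m, angles in rad, forces in N, time in s.
With the tool pointing down it reaches from about 0.425 to 0.95 m from the base axis. Payload 4.7 kg.
Tool frame: the origin (TCP) lies between the finger pads; the fingertips stand 25 mm ahead of it and the grasp point (between the pads) lies 6 mm ahead of it; z points along the fingers, y is the line along which they close (so a half turn about z gives the same grasp; the last joint's range is limited). The gripper opens to 85 mm and grips with 20 to 120 N. Pads are 22 mm wide; open, the fingers measure 114 mm over their backs; the gripper's body (76 mm by 85 mm) begins 54 mm behind the grasp point. The pads swing forward as they close: fully open they stand 13 mm farther back than shut.
Start: joints at [1.239, 0.469, -0.049, 1.532, 0.024, 1.141, -0.082], TCP at [0.201, -0.644, 0.256] pointing down, gripper open.
Joint ranges: [-2.59, 2.59], [-0.33, 1.99], [-1.39, 1.29], [0.1, 2.45], [-1.04, 4.18], [0.21, 1.99], [-2.66, 2.66]. Speed limits (rad/s): [2.57, 2.57, 3.14, 3.14, 3.14, 3.14, 3.14].

## Interface

Orientations are given as a 3x3 rotation matrix whose columns are the frame's x, y, z axes.
In Python, from rig import * gives the robot as it stands. Calls block until the motion is done:
- movep(position, orientation): joint-space move of the TCP to a pose.
- move_l(position, attitude=None, feed=0.15, until_force=None): straight line of the TCP; attitude=None keeps the orientation; feed is the mean speed in m/s. With until_force (N) it stops when the force on the tool has changed by that much, and returns True; else False.
- move_joints(angles): joint-space move.
- command_gripper(opening, newtons=None): finger opening in m; newtons is the grip in N (None keeps the last); returns when the fingers have stopped.
- sleep(seconds).
- inverse_kinematics(position, orientation): joint angles nearest the present ones, or None.
- sense(): the state.
- camera(name): name is "side" or "top"; returns (picture, depth): 384x512x3 uint8, red, green, blue; 384x512 float32, m along the optical axis (not along the pixel's ray), 0 where there is no reading.
- camera_params(name): a dict with "K" (3x3 intrinsics, pixels), "dist" ([k1, k2, p1, p2, k3] as OpenCV has them; the pictures are not rectified), "position" and "rotation" of the camera in the world. Camera axes: x right, y down, z forward; pixel columns grow to the right and rows downward; lengths in m; the calibration is good to about 2 mm. A picture is of the moment at which its call begins. camera_params takes no time and is no camera call.
A pose or a line that the arm cannot do raises Unreachable and nothing moves.
- finish_job(): hands the job in; it is judged then, once.
The state is a dict: "time_s": time; "joint_pos": joint angles; "qd": joint speeds; "joint_efforts": joint torques, N m; "position": TCP position; "tcp_rot": TCP orientation; "wrist_force": force on the tool from outside, world axes, zero at the start; "ft_torque": the same for the moment, N m; "finger_gap": finger opening in m; "gripper_force": force on a finger pad.
Only numpy, scipy, OpenCV 4.12 (cv2) and the standard library are available. Lean on these libraries where they do the work, as an engineer would, in place of code of your own. Each camera call takes 0.05 s, during which the arm holds its last target. There are 200 camera calls.

## Working session

There is one attempt and no reset: what is moved stays moved. The work goes in short steps, each a Python script; the robot and the scene stay as the last script left them, time stands still between calls to the robot, and variables do not carry over. Pictures are saved under pics/ and viewed, at most 10 in all, crops included, and the job is handed in when it is done.

```bash
mkdir -p pics
python3 - <<'E'
from rig import *
import cv2, numpy as np
for n in ("top","side"):
    p,d=camera(n); cv2.imwrite(f"pics/{n}0.png",p[:,:,::-1]); np.save(f"pics/{n}0.npy",d)
    c=camera_params(n); print(n,{k:np.round(v,4).tolist() for k,v in c.items()})
print(sense()["time_s"])
E
```

```text
top {'K': [[357.0374, 0.0, 256.3491], [0.0, 357.0374, 190.535], [0.0, 0.0, 1.0]], 'dist': [-0.0498, 0.0, 0.0, 0.0, 0.0], 'position': [0.4879, -0.0124, 0.892], 'rotation': [[0.0151, -0.989, 0.1474], [-0.9998, -0.0164, -0.0078], [0.0102, -0.1473, -0.989]]}
side {'K': [[421.2213, 0.0, 255.1033], [0.0, 421.2213, 198.9697], [0.0, 0.0, 1.0]], 'dist': [-0.0553, 0.0, 0.0, 0.0, 0.0], 'position': [0.3248, -0.7062, 0.8128], 'rotation': [[0.9172, -0.2893, 0.2741], [-0.3981, -0.6347, 0.6623], [-0.0176, -0.7166, -0.6973]]}
0.1
```

View pics/top0.png

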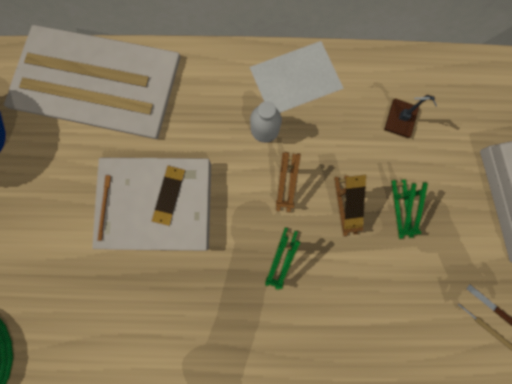

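View pics/side0.png

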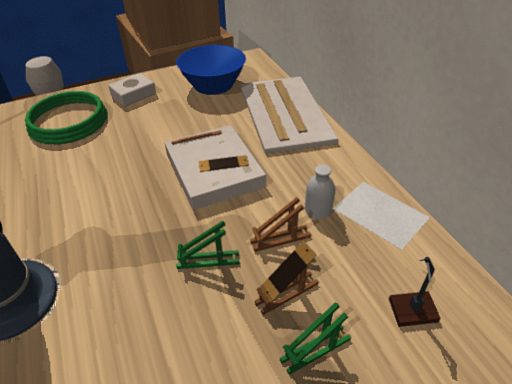

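The pictures show these objects, with top-view pixels:
- The slab is at (153,203), with the loose strip at (170,195) and the modelling tool at (104,208) on it.
- There are four easel shapes: brown and empty at (288,181), brown holding a strip at (352,205), and green at (284,258) and (409,208). The brown empty one at (288,181), side (280,227), fits the description. Green is ruled out and the other brown one is occupied.

I'll confirm this in a crop and measure.

```bash
cat > h.py <<'E'
from rig import *
import cv2, numpy as np
def world(n,uv,d=None,z=None):
    """pixels (N,2) -> world, by depth d or on plane height z"""
    c=camera_params(n); R=np.array(c["rotation"]); t=np.array(c["position"])
    q=cv2.undistortPoints(np.float64(uv).reshape(-1,1,2),np.array(c["K"]),np.array(c["dist"])).reshape(-1,2)
    r=np.c_[q,np.ones(len(q))]@R.T
    s=np.asarray(d).reshape(-1,1) if d is not None else ((z-t[2])/r[:,2])[:,None]
    return t+r*s
def cloud(n,p,d):
    h,w=d.shape; u,v=np.meshgrid(np.arange(w),np.arange(h))
    return world(n,np.c_[u.ravel(),v.ravel()],d.ravel()).reshape(h,w,3)
def rect(n,mask,z):
    """largest contour of mask cast on plane z -> centre, size, yaw of long side, minAreaRect"""
    cs,_=cv2.findContours(mask.astype(np.uint8),cv2.RETR_EXTERNAL,cv2.CHAIN_APPROX_NONE)
    c=max(cs,key=cv2.contourArea).reshape(-1,2)
    P=world(n,c,z=z)[:,:2]
    b=cv2.boxPoints(cv2.minAreaRect(np.float32(P*1000)))/1000
    e=[b[1]-b[0],b[2]-b[1]]; L=max(e,key=np.linalg.norm)
    return b.mean(0),sorted(map(np.linalg.norm,e)),np.arctan2(L[1],L[0]),b
E
python3 - <<'E'
from h import *
np.set_printoptions(precision=4,suppress=True)
ims=[]
for n in ("top","side"):
    p=cv2.imread(f"pics/{n}0.png"); d=np.load(f"pics/{n}0.npy"); W=cloud(n,p,d); ok=d>0
    hsv=cv2.cvtColor(p,cv2.COLOR_BGR2HSV); H,S,V=cv2.split(hsv)
    print("==",n)
    roi=np.zeros(d.shape,bool)
    if n=="top": roi[145:262,85:222]=1
    else: roi[118:215,155:275]=1
    Wz=W[...,2]
    top=roi&ok&(Wz>0.042)
    print("slab z med",np.median(Wz[top&(S<50)]),"bench",np.median(Wz[roi&ok&(Wz<0.02)]))
    print("slab",*rect(n,top,0.05))
    s=np.zeros_like(roi)
    if n=="top": s[160:230,145:195]=1
    else: s[148:180,190:256]=1
    sm=s&((S>70)|(V<90)) 
    print("strip",sm.sum(),*rect(n,cv2.morphologyEx(sm.astype(np.uint8),cv2.MORPH_CLOSE,np.ones((3,3))),0.053))
    e=np.zeros_like(roi)
    if n=="top": e[145:218,268:306]=1
    else: e[192:256,240:313]=1
    em=e&ok&(Wz>0.03)&(S>90)
    P=W[em]; print("easel pts",len(P),P.min(0),P.max(0))
    np.save(f"pics/easel_{n}.npy",P)
    x,y,w,h=(80,140,300,120) if n=="top" else (160,110,190,210)
    ims.append(cv2.resize(p[y:y+h,x:x+w],None,fx=(2.6 if n=="top" else 1.45),fy=(2.6 if n=="top" else 1.45),interpolation=cv2.INTER_CUBIC))
c=np.zeros((ims[0].shape[0]+ims[1].shape[0],max(i.shape[1] for i in ims),3),np.uint8)
c[:ims[0].shape[0],:ims[0].shape[1]]=ims[0]; c[ims[0].shape[0]:,:ims[1].shape[1]]=ims[1]
print(c.shape)
cv2.imwrite("pics/crop1.png",c[:600])
P=np.vstack([np.load(f"pics/easel_{n}.npy") for n in("top","side")])
# slope hints
print(np.histogram(P[:,2],8))
E
```

```text
== top
slab z med 0.04979364444703138 bench -0.00011300413629133921
slab [0.5795 0.2305] [np.float32(0.21979211), np.float32(0.27045688)] -1.561605 [[0.4684 0.3647]
 [0.4709 0.0942]
 [0.6907 0.0962]
 [0.6882 0.3667]]
strip 1107 [0.5989 0.1905] [np.float32(0.04719264), np.float32(0.13960288)] -0.23468484 [[0.5255 0.1837]
 [0.6613 0.1513]
 [0.6722 0.1972]
 [0.5365 0.2296]]
easel pts 614 [ 0.5756 -0.1152  0.0302] [ 0.6928 -0.0664  0.1224]
== side
slab z med 0.0484674216618205 bench -0.0007117636613130918
slab [0.5806 0.2241] [np.float32(0.2211386), np.float32(0.2749766)] -1.5624886 [[0.4689 0.3607]
 [0.4712 0.0857]
 [0.6923 0.0875]
 [0.69   0.3625]]
strip 572 [0.6001 0.1885] [np.float32(0.049190897), np.float32(0.14032091)] -0.23356494 [[0.5261 0.1809]
 [0.6627 0.1484]
 [0.674  0.1962]
 [0.5375 0.2287]]
easel pts 1034 [ 0.5766 -0.2541  0.0302] [ 0.6961 -0.0642  0.1318]
(616, 780, 3)
(array([131, 311, 216, 184, 211, 187, 266, 142]), array([0.0302, 0.0429, 0.0556, 0.0683, 0.081 , 0.0937, 0.1064, 0.1191,
       0.1318]))
```

View pics/crop1.png

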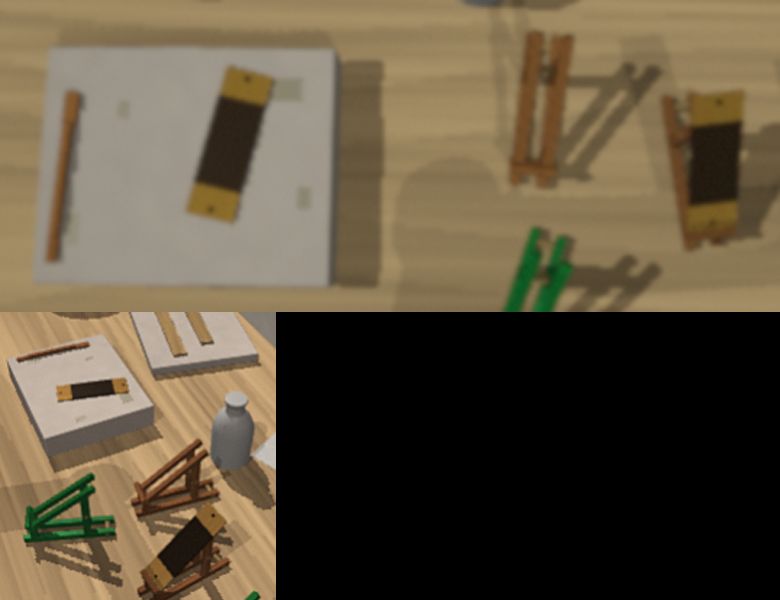

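The crop confirms it. The brown easel at crop (540,110) is empty, the other brown one at (715,165) carries a strip, and the green one is not meant. Next I'll fit the easel, check reach and make the first move. The plan is to press and draw the strip with shut fingertips, then pinch the jutting end across its 45 mm width. That way the pads pass beside the rails when it is laid down.

```bash
cat >> h.py <<'E'
def att(yaw,pitch=0,flip=False):
    """tool z into the strip surface; strip x along yaw, climbing by pitch; tool y across it"""
    x=np.array([np.cos(yaw)*np.cos(pitch),np.sin(yaw)*np.cos(pitch),np.sin(pitch)])
    y=np.array([-np.sin(yaw),np.cos(yaw),0]); z=np.cross(x,y)
    s=-1 if flip else 1
    return np.c_[s*x,-s*y,-z]
E
python3 - <<'E'
from h import *
np.set_printoptions(precision=4,suppress=True)
t38=np.tan(.663)
for n in("top","side"):
    P=np.load(f"pics/easel_{n}.npy"); P=P[(P[:,2]>.05)&(P[:,1]>-.125)]
    # keep the rails' top face: iterate plane fit
    th=-0.05
    for _ in range(6):
        a=np.array([np.cos(th),np.sin(th)]); s=P[:,:2]@a
        r=P[:,2]-t38*s; b=np.percentile(r,70) if _==0 else np.median(r[k])
        k=np.abs(r-b)<.005
        Q=P[k]
        # yaw: minAreaRect of xy
        bx=cv2.boxPoints(cv2.minAreaRect(np.float32(Q[:,:2]*1000)))/1000
        e=[bx[1]-bx[0],bx[2]-bx[1]]; L=max(e,key=np.linalg.norm); L=L*np.sign(L[0]); th=np.arctan2(L[1],L[0])
    A=np.c_[Q[:,:2],np.ones(len(Q))]; c=np.linalg.lstsq(A,Q[:,2],rcond=None)[0]
    cen=bx.mean(0); sf=(.042-b)/t38; nrm=np.array([-a[1],a[0]])
    foot=a*sf+nrm*(cen@nrm)
    print(n,len(P),len(Q),"yaw",th,"size",[np.linalg.norm(v) for v in e],"foot",foot,"plane slope",np.hypot(c[0],c[1]),"plane yaw",np.arctan2(c[1],c[0]),"zmax",Q[:,2].max())
    l=(Q[:,:2]@nrm)-cen@nrm; print(np.histogram(l,10))
s=sense(); print(s["tcp_rot"],s["position"])
for f in (0,1):
    for nm,p,R in (("press",[.60,.19,.03],att(-.234,0,f)),("grip",[.447,.226,.05],att(-.234,0,f)),("place",[.60,-.10,.06],att(-.07,.663,f)),("placehi",[.56,-.10,.16],att(-.07,.663,f))):
        q=inverse_kinematics(p,R); print(f,nm,None if q is None else np.round(q,2))
E
```

```text
top 460 402 yaw -0.09854265 size [np.float32(0.09685489), np.float32(0.03599275)] foot [ 0.5875 -0.0881] plane slope 0.7783632343085342 plane yaw -0.10633169300919036 zmax 0.12241765975946817
(array([71, 72, 59,  0,  0,  0,  0, 54, 72, 74]), array([-0.018 , -0.0144, -0.0108, -0.0072, -0.0036, -0.    ,  0.0036,
        0.0072,  0.0108,  0.0144,  0.018 ]))
side 613 397 yaw -0.104007885 size [np.float32(0.09322765), np.float32(0.03930256)] foot [ 0.5903 -0.0884] plane slope 0.7770090779139196 plane yaw -0.07601935531848543 zmax 0.12126918927704
(array([74, 70, 57,  7,  0,  0, 21, 83, 61, 24]), array([-0.0197, -0.0157, -0.0117, -0.0077, -0.0037,  0.0003,  0.0042,
        0.0082,  0.0122,  0.0162,  0.0202]))
[[ 0.9545  0.2982 -0.0006]
 [ 0.2982 -0.9545  0.0017]
 [-0.     -0.0018 -1.    ]] [ 0.2012 -0.6438  0.2554]
0 press [-0.11  0.69 -0.37  1.8   0.35  0.72 -2.47]
0 grip [-0.82  0.5   0.33  2.13 -0.3   0.56 -2.07]
0 place [ 0.6   0.6  -0.61  2.25  2.43  0.39  2.45]
0 placehi None
1 press [ 0.05  0.74 -0.6   1.79  0.57  0.79  0.49]
1 grip [ 0.11  0.65 -0.86  2.08  0.74  0.75  0.11]
1 place [ 0.99  0.91 -1.18  2.23  2.07  0.75 -0.09]
1 placehi [ 1.07  0.52 -1.16  2.26  1.76  0.44  0.02]
```

Both views agree on the easel: yaw about -0.10, foot at (0.589, -0.088). Now I'll press and draw the strip.

Run:
```python
from h import *
np.set_printoptions(precision=3,suppress=True)
yaw=-.234; u=np.array([np.cos(yaw),np.sin(yaw),0]); R=att(yaw,0,True)
p=np.array([.5995,.1895,0])+.010*u
command_gripper(0.0,60)
movep(p+[0,0,.20],R)
move_l(p+[0,0,.095],feed=.15)
f0=sense()["wrist_force"]
print("contact",move_l(p+[0,0,.066],feed=.02,until_force=9))
s=sense(); print(s["time_s"],s["position"],np.array(s["wrist_force"])-f0,s["finger_gap"])
z=s["position"][2]
for d in (.03,.07,.11):
    q=np.array(s["position"])-d*u; q[2]=z
    move_l(q,feed=.05); t=sense(); print(t["time_s"],t["position"],np.array(t["wrist_force"])-f0)
p_,d_=camera("top"); cv2.imwrite("pics/top1.png",p_[:,:,::-1]); np.save("pics/top1.npy",d_)
p_,d_=camera("side"); cv2.imwrite("pics/side1.png",p_[:,:,::-1]); np.save("pics/side1.npy",d_)
cv2.imwrite("pics/c2.png",cv2.resize(p_[100:260,130:350,::-1],None,fx=3,fy=3))
```

```text
contact True
5.85 [0.609 0.187 0.078] [-1.417  0.543  3.221] 0.000129828825972258
6.5917 [0.579 0.195 0.078] [-2.61   1.457  3.382]
7.5417 [0.54  0.204 0.078] [-3.313  0.057  5.08 ]
8.4917 [0.502 0.213 0.078] [ 0.378  0.426 -1.26 ]
```

View pics/c2.png

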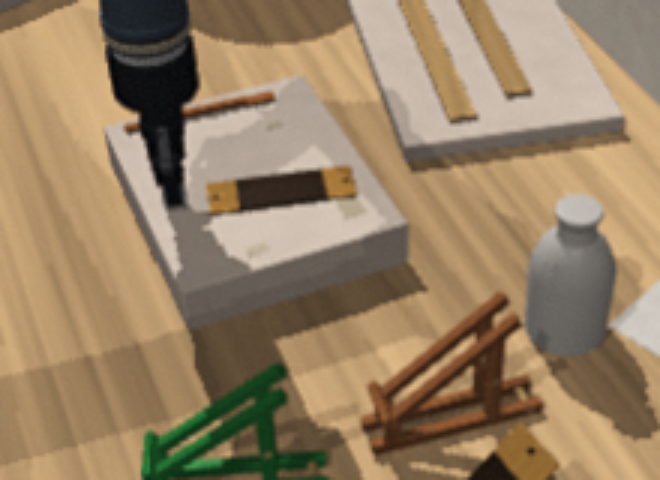

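The fingertips slipped off the robot end and the strip barely moved: it is still at crop (280,190) and the press settled at only 3 N. I'll lift, measure again, and press harder with the settled force checked.

```bash
cat >> h.py <<'E'
def strip_rect(n,z=0.053):
    p,d=camera(n); hsv=cv2.cvtColor(p,cv2.COLOR_RGB2HSV); H,S,V=cv2.split(hsv)
    m=np.zeros(S.shape,np.uint8)
    r=(slice(160,285),slice(120,205)) if n=="top" else (slice(142,200),slice(160,262))
    W=cloud(n,p,d)
    m[r]=(((S>70)|(V<90))&(W[...,2]>.04))[r]
    return rect(n,cv2.morphologyEx(m,cv2.MORPH_CLOSE,np.ones((3,3))),z),p
def press(f0,lo,hi,n=25):
    """step the command down until the settled push lies in lo..hi"""
    q=np.array(sense()["position"])
    for i in range(n):
        sleep(.1); f=np.array(sense()["wrist_force"])[2]-f0
        if f>=lo: break
        q[2]-=.0003 if f>1 else .0005
        move_l(q,feed=.02)
    return q,f
E
python3 - <<'E'
from h import *
np.set_printoptions(precision=3,suppress=True)
p=np.array(sense()["position"])
move_l(p+[0,0,.10],feed=.15)
p=np.array(sense()["position"]); movep([.45,.0,.25],att(-.234,0,True))
for n in("top","side"):
    r,_=strip_rect(n); print(n,*r)
s=sense(); print(s["time_s"],s["wrist_force"])
E
```

```text
top [0.599 0.19 ] [np.float32(0.04738262), np.float32(0.13987651)] -0.23155443 [[0.526 0.183]
 [0.662 0.151]
 [0.673 0.197]
 [0.537 0.229]]
side [0.6   0.189] [np.float32(0.048469283), np.float32(0.13958748)] -0.22851174 [[0.527 0.181]
 [0.663 0.149]
 [0.674 0.196]
 [0.538 0.228]]
10.425 [0.351 0.351 0.392]
```

Run:
```python
from h import *
np.set_printoptions(precision=4,suppress=True)
yaw=-.232; u=np.array([np.cos(yaw),np.sin(yaw),0]); R=att(yaw,0,True)
p=np.array([.5995,.1895,0])+.010*u
movep(p+[0,0,.12],R)
move_l(p+[0,0,.083],feed=.1); sleep(.1)
f0=sense()["wrist_force"][2]
print("contact",move_l(p+[0,0,.066],feed=.02,until_force=6))
q,f=press(f0,10,14); s=sense(); print(s["time_s"],q,s["position"],f)
for d in (.015,.03):
    move_l(q-.015*u,feed=.05); q=q-.015*u
    sleep(.1); t=sense(); print(t["time_s"],t["position"],np.array(t["wrist_force"])-[0,0,f0])
r,_=strip_rect("side"); print(*r)
p_,d_=camera("side"); cv2.imwrite("pics/c3.png",cv2.resize(p_[120:220,150:280,::-1],None,fx=4,fy=4))
```

```text
contact True
14.0583 [0.6095 0.1874 0.077 ] [0.6096 0.1875 0.0781] 10.52033324446768
14.6083 [0.5958 0.1914 0.0781] [-0.3756 -0.3074  9.0162]
15.1583 [0.5812 0.1949 0.0781] [ 0.1349 -0.6888  7.9048]
[0.5824 0.2355] [np.float32(0.13160534), np.float32(0.13943946)] -0.24961442 [[0.4986 0.1889]
 [0.6337 0.1545]
 [0.6662 0.282 ]
 [0.5311 0.3165]]
```

View pics/c3.png

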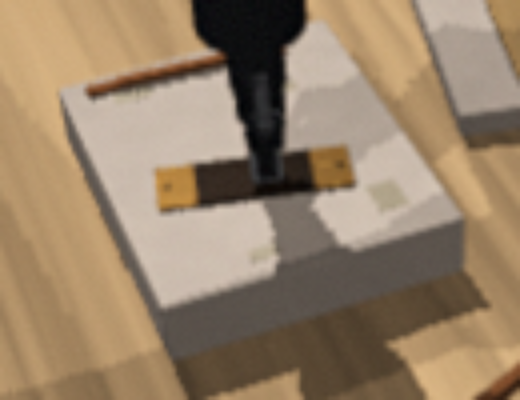

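The strip follows now: its corner moved 29 mm with the tips. I'll continue and hold the force.

Run:
```python
from h import *
np.set_printoptions(precision=4,suppress=True)
yaw=-.232; u=np.array([np.cos(yaw),np.sin(yaw),0])
f0=0.4; q=np.array(sense()["position"]); q[2]=.0770
for i in range(4):
    f=sense()["wrist_force"][2]-f0
    q[2]-=np.clip((10.5-f)*.0001,-.0004,.0004)
    q=q-.02*u; move_l(q,feed=.05); sleep(.05)
    t=sense(); print(t["time_s"],q[2],t["position"],np.array(t["wrist_force"]))
move_l(q+[0,0,.06],feed=.1)
p=np.array(sense()["position"]); movep([.45,.0,.25],att(-.234,0,True))
for n in("top","side"):
    r,im=strip_rect(n); print(n,*r)
cv2.imwrite("pics/c4.png",cv2.resize(im[120:220,150:280,::-1],None,fx=4,fy=4))
```

```text
15.8417 0.07675784599132605 [0.563  0.2003 0.0781] [0.9146 0.107  9.98  ]
16.4417 0.07666584346648615 [0.5437 0.205  0.0781] [ 0.3878 -0.8944  9.4861]
17.0417 0.07652445663530644 [0.5245 0.2097 0.0781] [ 1.6016 -0.727  10.2703]
17.6417 0.07646148632308923 [0.5052 0.2144 0.0781] [ 1.9925 -0.6916 11.0894]
top [0.4954 0.2169] [np.float32(0.04599284), np.float32(0.13886249)] -0.22490987 [[0.4226 0.21  ]
 [0.5579 0.179 ]
 [0.5682 0.2238]
 [0.4328 0.2548]]
side [0.5091 0.2648] [np.float32(0.13869746), np.float32(0.15546831)] 1.3219781 [[0.4228 0.2066]
 [0.5572 0.1724]
 [0.5955 0.3231]
 [0.4611 0.3572]]
```

View pics/c4.png

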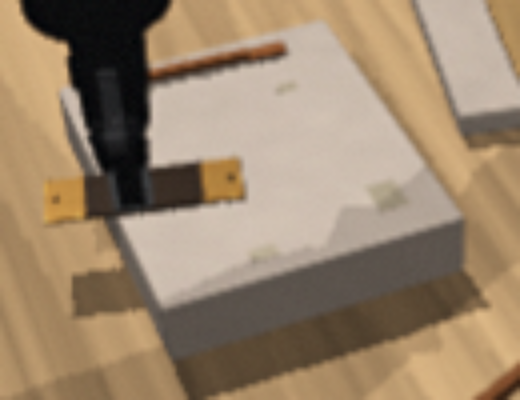

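The strip now juts out about 42 mm, with its centre at (0.4955, 0.2155). Next I'll pinch the end across its width and lift.

Run:
```python
from h import *
np.set_printoptions(precision=4,suppress=True)
yaw=-.232; u=np.array([np.cos(yaw),np.sin(yaw),0]); R=att(yaw,0,True)
g=np.array([.4955,.2155,0])-.055*u
command_gripper(.064,80)
movep(g+[0,0,.12],R)
f0=np.array(sense()["wrist_force"])
print(move_l(g+[0,0,.055],feed=.06,until_force=8)); 
s=sense(); print(s["time_s"],s["position"],np.array(s["wrist_force"])-f0)
command_gripper(.03,80)
s=sense(); print(s["time_s"],s["finger_gap"],s["gripper_force"],np.array(s["wrist_force"])-f0)
if .04<s["finger_gap"]<.05:
    move_l(g+[0,0,.20],feed=.1); s=sense(); print(s["time_s"],s["finger_gap"],s["position"],s["ft_torque"])
for n in ("side","top"):
    p,d=camera(n); np.save(f"pics/{n}5.npy",d); cv2.imwrite(f"pics/{n}5.png",p[:,:,::-1])
    if n=="side": a=p[60:200,100:270]
    else: b=p[140:280,100:270]
cv2.imwrite("pics/c5.png",cv2.resize(np.hstack([a,b])[:,:,::-1],None,fx=2.3,fy=2.3))
```

```text
False
22.35 [0.4422 0.2283 0.0553] [-0.3998  1.1066 -0.5934]
22.6917 0.042481345883520545 79.92830514907837 [-0.3661  0.2494  3.9102]
24.2917 0.04197469628525993 [0.4417 0.2279 0.1994] [ 0.0099  0.1145 -0.0714]
```

View pics/c5.png

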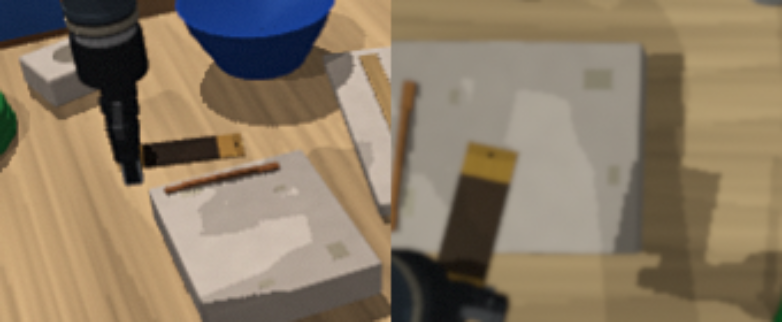

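The strip is held level, with its free end at crop (230,145) on the left and (490,158) on the right. I'll measure its pose in the hand by depth, then go to the pre-place pose above the easel.

Run:
```python
from h import *
np.set_printoptions(precision=4,suppress=True)
s=sense(); T=np.array(s["position"]); R=np.array(s["tcp_rot"])
off=[]
for n in("top","side"):
    p=cv2.imread(f"pics/{n}5.png"); W=cloud(n,p,np.load(f"pics/{n}5.npy"))
    L=(W-T)@R  # tool coords
    x=-L[...,0]; m=(x>.028)&(x<.15)&(abs(L[...,1])<.04)&(abs(L[...,2])<.04)
    P=L[m]; A=np.c_[-P[:,0],P[:,1],np.ones(len(P))]; c=np.linalg.lstsq(A,P[:,2],rcond=None)[0]
    cs=np.float32(P[:,:2]*1000); b=cv2.boxPoints(cv2.minAreaRect(cs))
    e=max([b[1]-b[0],b[2]-b[1]],key=np.linalg.norm)
    print(n,m.sum(),"dz/dx,dz/dy,z0",c,"end x",np.percentile(-P[:,0],[50,99,100]),"y mid",b[:,1].mean(),"ang",np.degrees(np.arctan2(e[1],e[0])))
yaw=-.10; pit=.663; F=np.array([.589,-.088,.042]); Rp=att(yaw,pit,True); ex=-Rp[:,0]; nz=-Rp[:,2]
def tcp(xs,h): return F+(xs-.055)*ex+h*nz+.0035*nz   # strip centre at xs, height h above lying
a=tcp(.073,.06); print("pre",a,tcp(.073,.0015))
for q in (a,tcp(.073,0)):
    j=inverse_kinematics(q,Rp); print(None if j is None else np.round(j,2))
movep(np.array([.45,.05,.28]),att(-.15,.3,True))
s=sense(); print(s["time_s"],s["position"],s["finger_gap"])
movep(a+[-.02,0,.05],Rp); s=sense(); print(s["time_s"],s["position"],s["finger_gap"])
for q in (a,tcp(.073,0)):
    j=inverse_kinematics(q,Rp); print(None if j is None else np.round(j,2))
```

```text
top 1132 dz/dx,dz/dy,z0 [0.0232 0.001  0.0032] end x [0.0744 0.123  0.1243] y mid 1.0383186 ang -1.8677375
side 408 dz/dx,dz/dy,z0 [ 0.0214 -0.0065  0.005 ] end x [0.0757 0.1244 0.1261] y mid 2.4678555 ang -2.2011113
pre [ 0.5642 -0.0855  0.1031] [ 0.6001 -0.0891  0.057 ]
[ 0.66  0.48 -0.7   2.31  2.24  0.38 -0.59]
[ 0.66  0.65 -0.74  2.25  2.28  0.49 -0.55]
25.2667 [0.45   0.0505 0.28  ] 0.04199355072901617
26.8083 [ 0.5448 -0.0848  0.1532] 0.042138894819543055
[ 0.84  0.57 -0.95  2.3   2.08  0.5  -0.36]
[ 0.79  0.73 -0.91  2.24  2.18  0.58 -0.38]
```

```bash
cat >> h.py <<'E'
YAW,PIT,F=-.10,.663,np.array([.589,-.088,.042])
Rs=att(YAW,PIT); EX,NZ=Rs[:,0],-Rs[:,2]
RT=att(YAW-.03,PIT+.022,True); CT=np.array([-.0545,.0012,.006])
def tcp(xs,h,dy=0): return F+xs*EX+h*NZ-dy*Rs[:,1]-RT@CT
E
python3 - <<'E'
from h import *
np.set_printoptions(precision=4,suppress=True)
movep(tcp(.075,.05),RT); move_l(tcp(.075,.016),RT,feed=.08)
s=sense(); T=np.array(s["position"]); print(s["time_s"],T,s["finger_gap"])
sleep(.2)
ims=[]
for n in("top","side"):
    p,d=camera(n); W=cloud(n,p,d); L=(W-F)@np.c_[EX,-Rs[:,1],NZ]   # easel_slope coords
    m=(L[...,0]>.055)&(L[...,0]<.17)&(abs(L[...,1])<.05)&(abs(L[...,2]-.02)<.013)
    P=L[m]; A=np.c_[P[:,:2],np.ones(len(P))]; c=np.linalg.lstsq(A,P[:,2],rcond=None)[0]
    b=cv2.boxPoints(cv2.minAreaRect(np.float32(P[:,:2]*1000))); e=max([b[1]-b[0],b[2]-b[1]],key=np.linalg.norm)
    print(n,m.sum(),"dz/dx dz/dy",c,"z@70",c@[.07,0,1],"x end",np.percentile(P[:,0],[99,100]),"box",b.round(1).tolist(),np.degrees(np.arctan2(e[1],e[0])))
    ims.append(p[130:230,250:400] if n=="top" else p[170:270,220:370])
cv2.imwrite("pics/c6.png",cv2.resize(np.hstack(ims)[:,:,::-1],None,fx=2.6,fy=2.6))
E
```

```text
27.7417 [ 0.5923 -0.0881  0.0717] 0.04201964564236703
top 766 dz/dx dz/dy [ 0.0012 -0.021   0.0192] z@70 0.01932364810172001 x end [0.145  0.1464] box [[54.79999923706055, 22.399999618530273], [55.20000076293945, -22.700000762939453], [146.60000610351562, -22.0], [146.3000030517578, 23.200000762939453]] 0.44435918
side 581 dz/dx dz/dy [ 0.0013 -0.0094  0.0178] z@70 0.017849366640992678 x end [0.146  0.1473] box [[55.0, 25.0], [55.29999923706055, -24.0], [147.39999389648438, -23.399999618530273], [147.0, 25.600000381469727]] 0.3879879
```

View pics/c6.png

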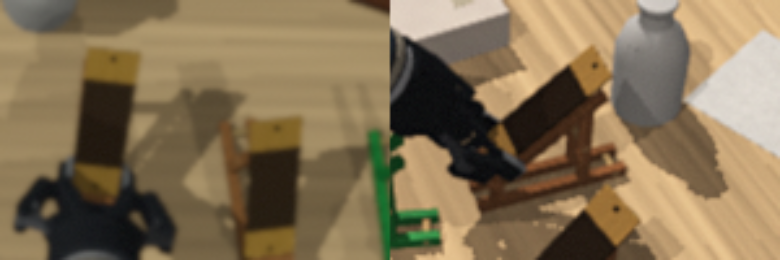

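The strip is parallel to the slope, central, and about 16 mm above the rails. I'll lower it to contact.

Run:
```python
from h import *
np.set_printoptions(precision=4,suppress=True)
move_l(tcp(.0735,.006),RT,feed=.05); sleep(.1); f0=np.array(sense()["wrist_force"])
print("contact",move_l(tcp(.0735,-.006),RT,feed=.015,until_force=4))
sleep(.3); s=sense(); T=np.array(s["position"]); print(s["time_s"],(T+RT@CT-F)@np.c_[EX,-Rs[:,1],NZ],(np.array(s["wrist_force"])-f0)@np.c_[EX,-Rs[:,1],NZ],s["gripper_force"],s["finger_gap"])
ims=[]
for n in("top","side"):
    p,d=camera(n); W=cloud(n,p,d); L=(W-F)@np.c_[EX,-Rs[:,1],NZ]
    m=(L[...,0]>.055)&(L[...,0]<.17)&(abs(L[...,1])<.05)&(abs(L[...,2]-.003)<.009)
    P=L[m]; c=np.linalg.lstsq(np.c_[P[:,:2],np.ones(len(P))],P[:,2],rcond=None)[0]
    b=cv2.boxPoints(cv2.minAreaRect(np.float32(P[:,:2]*1000)))
    print(n,m.sum(),"dz/dx dz/dy",c[:2],"z@70",c@[.07,0,1],"x end",np.percentile(P[:,0],[99,100]),"box",b.round(1).tolist())
    ims.append(p[130:230,250:400] if n=="top" else p[170:270,220:370])
cv2.imwrite("pics/c7.png",cv2.resize(np.hstack(ims)[:,:,::-1],None,fx=2.6,fy=2.6))
```

```text
contact True
29.05 [0.0741 0.0001 0.0052] [0.7461 2.9227 2.5957] 81.08194828033447 0.04221955948249686
top 741 dz/dx dz/dy [ 0.0026 -0.0147] z@70 0.007966783092872498 x end [0.144  0.1453] box [[54.599998474121094, 22.0], [55.29999923706055, -23.299999237060547], [145.39999389648438, -21.799999237060547], [144.60000610351562, 23.600000381469727]]
side 616 dz/dx dz/dy [0.0059 0.0412] z@70 0.005828763697862361 x end [0.145  0.1459] box [[54.900001525878906, 27.0], [55.400001525878906, -24.5], [146.10000610351562, -23.5], [145.60000610351562, 28.100000381469727]]
```

Run:
```python
from h import *
np.set_printoptions(precision=4,suppress=True)
B=np.c_[EX,-Rs[:,1],NZ]
h=.0052
for i in range(8):
    h-=.001; move_l(tcp(.0735,h),RT,feed=.015); sleep(.1)
    s=sense(); f=np.array(s["wrist_force"])@B; print(s["time_s"],round(h,4),(np.array(s["position"])+RT@CT-F)@B,f,np.array(s["ft_torque"])@B)
    if f[2]>14: break
p,d=camera("top"); q,dq=camera("side")
for n,d_ in(("top",d),("side",dq)):
    L=(cloud(n,p,d_)-F)@B
    m=(L[...,0]>.055)&(L[...,0]<.17)&(abs(L[...,1])<.05)&(abs(L[...,2]-.003)<.007)
    P=L[m]; c=np.linalg.lstsq(np.c_[P[:,:2],np.ones(len(P))],P[:,2],rcond=None)[0]
    print(n,m.sum(),c[:2],c@[.07,0,1],np.percentile(P[:,0],[99,100]))
cv2.imwrite("pics/c8.png",cv2.resize(np.hstack([p[130:230,250:400],q[170:270,220:370]])[:,:,::-1],None,fx=2.6,fy=2.6))
```

```text
29.5 0.0042 [ 0.0744 -0.0001  0.004 ] [ 5.1217  1.245  -1.8869] [ 0.1771  0.3477 -0.0696]
29.85 0.0032 [ 0.0747 -0.0006  0.0028] [ 5.1796 -1.3576 -4.524 ] [ 0.0488  0.3135 -0.0117]
30.2 0.0022 [ 0.0748 -0.0005  0.002 ] [ 6.2317 -0.1379  1.6745] [0.0274 0.2556 0.0558]
30.55 0.0012 [ 0.0748 -0.0005  0.0018] [ 7.469  -1.5178 11.3116] [-0.1428  0.2788  0.0244]
30.9 0.0002 [ 0.0748 -0.0005  0.0016] [ 7.5766 -4.5936 22.1207] [-0.3692  0.3499 -0.0486]
top 734 [ 0.0026 -0.0092] 0.004431628301173461 [0.1446 0.1456]
side 575 [-0.0003 -0.0094] 0.003118853727513865 [0.1456 0.1462]
```

The strip is seated at 1.6 mm as expected, flat, with its foot pushed against the ledge. I'll ease the press, release and retreat.

Run:
```python
from h import *
np.set_printoptions(precision=4,suppress=True)
B=np.c_[EX,-Rs[:,1],NZ]
move_l(tcp(.0748,.0014),RT,feed=.015); sleep(.2)
s=sense(); print(s["time_s"],np.array(s["wrist_force"])@B)
command_gripper(.066); sleep(.2)
s=sense(); T=np.array(s["position"]); print(s["time_s"],s["finger_gap"],np.array(s["wrist_force"])@B)
move_l(T+.07*NZ,RT,feed=.08); move_l(T+.07*NZ+[-.06,0,.12],RT,feed=.2); sleep(.3)
s=sense(); print(s["time_s"],np.array(s["wrist_force"]))
ims=[]
for n in("top","side"):
    p,d=camera(n); L=(cloud(n,p,d)-F)@B
    m=(L[...,0]>-.02)&(L[...,0]<.17)&(abs(L[...,1])<.05)&(abs(L[...,2]-.003)<.005)
    P=L[m]; c=np.linalg.lstsq(np.c_[P[:,:2],np.ones(len(P))],P[:,2],rcond=None)[0]
    b=cv2.boxPoints(cv2.minAreaRect(np.float32(P[:,:2]*1000)))
    print(n,m.sum(),c[:2],c@[.07,0,1],np.percentile(P[:,0],[0,1,99,100]),b.round(1).tolist())
    ims.append(p[130:230,250:400] if n=="top" else p[170:270,220:370])
cv2.imwrite("pics/c9.png",cv2.resize(np.hstack(ims)[:,:,::-1],None,fx=2.6,fy=2.6))
```

```text
31.4667 [ 5.0009 -1.8453 10.5539]
32.025 0.06587006913945025 [ 4.9539 -1.7971  1.5356]
34.9917 [0.4811 0.3054 0.7869]
top 1112 [-0.002   0.0055] 0.004251983879796751 [-0.01   -0.0028  0.1381  0.1394] [[-10.100000381469727, 21.200000762939453], [-9.600000381469727, -24.399999618530273], [139.60000610351562, -22.799999237060547], [139.10000610351562, 22.799999237060547]]
side 898 [-0.0054  0.0012] 0.002965838201435707 [-0.01   -0.0051  0.139   0.1401] [[-10.0, -24.399999618530273], [140.0, -24.5], [140.10000610351562, 25.0], [-10.0, 25.100000381469727]]
```

View pics/c9.png

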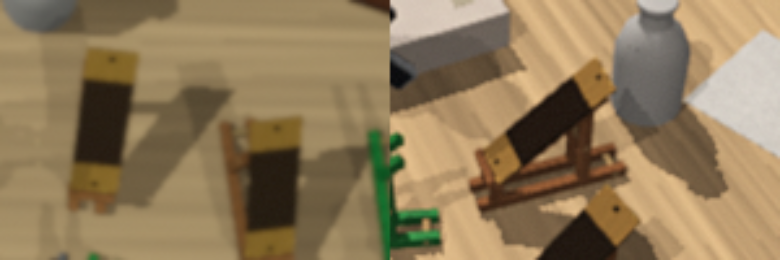

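The strip lies flat and central, and it has slid onto the ledge. Its upper end is at x = 0.1395, so its centre is near 0.070. The gripper is clear, so I'll hand in.

```bash
python3 -c "
from rig import *
print(finish_job())"
```

```text
the job is handed in; nothing more can be done
None
```

I laid the strip on the empty easel and handed the job in: it lies flat and central with its foot against the ledge, the gripper is clear, and no verdict came back.

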